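Stand the top spot tile on the empty reading stand

TASK

Slide the top blood-grouping tile of the stack out over the open end of its dock until about a third of it overhangs, pinch it by the overhanging part and lift it away. Lay it wells up along the slope of the empty reading stand, centred, with its lower end snug against the ledge, and let go without dropping it. Leave the other tiles where they are and do not knock over or shove the mug or the bottle.

Things in the scene. Friction and masses are not known exactly. Their poses are not given: they have to be found in the camera images.
- tile_top: Topmost of three identical white porcelain tiles stacked flush in the dock: 120 (x) x 60 (y) x 6 mm (z), about 100 g, eight round wells on the upper face (flat for handling). Origin: centre of its underside. At the start its +x points to the open end over which it is to slide. The stack is held by dry friction only. With more than half its length over the edge it tips off.
- tile_middle: The second tile of the stack, same shape and axes, directly under tile_top; stays in the dock.
- tile_bottom: The lowest tile of the stack, same shape and axes, on the dock's deck; stays in the dock.
- dock: Fixed grey block holding the stack, 130 (x) x 82 mm (y). Origin: centre of its underside on the table, z up. Deck 60 mm above the table; a rail along each long side of the deck, full length, 8 mm wide, inner faces 66 mm apart, tops at 76 mm, so the stack (top at 78 mm) stands 2 mm above them. Both ends are open: slide the tile out over the +x end, pushing from the -x end.
- dock_edge (a point): Middle of the upper edge of the dock's deck at its +x end (dock frame x = 65 mm, z = 60 mm); the front ends of the stacked tiles start 5 mm inside it.
- stand_empty: Fixed small metal stand without a tile (a twin stand holds tile_other; the two may stand either way round). Origin: centre of its foot on the table; foot 110 (x) x 70 (y) x 8 mm; two upright plates 36 mm wide carry the sloping shelf, which rises towards its +x.
- stand_empty_shelf: Its shelf: dark steel strip 110 long x 40 wide (narrower than the tile: fingers pass beside it) x 6 mm, sloping 0.35 rad. Origin: on its upper face at the foot of the ledge, mid-width, 34 mm above the table; x up the slope, z out of the face. Ledge at the lower end: 60 wide, 14 mm high. A tile in place has its underside centre at x = 60, y = z = 0 mm. Short of the ledge, friction keeps it there.
- tile_other: A fourth identical tile lying in place on the twin stand; leave it. Origin: centre of its underside, x up the slope.
- mug: Loose blue ceramic mug beyond the middle of the work area, 76 mm across, 85 mm high; origin: centre of its underside.
- bottle: Loose clear bottle with white cap, 60 mm across, 110 mm high; origin: centre of its underside.
Not all that is in view belongs to the job. What is shaped like the stand_empty but green or yellow is not meant. Leave any turquoise look-alike of the tile_top alone.

How it is judged:
By the outcome, as a careful person would: the job done as asked, in the order asked, and still so for the second after the job is handed in, with the robot touching nothing.
It also fails if it takes over 51 s, if anything falls off the work surface, if the arm or the gripper's body presses on something with over 40 N, if the wrist force passes 120 N, or if a joint passes its speed limit or range.

ROBOT

A 7-joint arm with a two-finger parallel gripper is mounted at the origin on the work surface. World frame = base frame: x ahead of the robot, y to its left, z up, the work surface at z = 0. Lengths are in m, angles in rad, forces in N, time in s.
With the tool pointing down it reaches from about 0.35 to 0.9 m from the base axis. Payload 8.1 kg.
Tool frame: the origin (TCP) lies at the very end of the fingers, on their centre line; the grasp point (between the pads) lies 19 mm behind it; z points along the fingers, x is the direction in which the jaws open and shut, and the axes are right-handed (so a half turn about z gives the same grasp; the last joint's range is limited). The gripper opens to 92 mm and grips with 3 to 60 N. Pads are 19 mm wide; open, the fingers measure 130 mm over their backs; the gripper's body (75 mm by 190 mm) begins 47 mm behind the grasp point.
Start: joints at [1.084, 0.434, 0.025, 1.573, -0.012, 1.134, -0.075], TCP at [0.234, -0.58, 0.227] pointing down, gripper open.
Joint ranges: [-2.62, 2.62], [-0.44, 2.09], [-1.27, 1.32], [0.08, 2.57], [-1.32, 4.46], [0.12, 2], [-2.74, 2.74]. Speed limits (rad/s): [2.22, 2.22, 3.01, 3.01, 3.14, 3.14, 3.14].

INTERFACE

Orientations are given as a rotation vector (axis times angle).
In Python, from cell import status, viewer, arm gives the robot as it stands.
- The arm moves only by the tool jog_arm, never from a script. Its argument "commands" is text: rows parted by semicolons, each of 7 numbers parted by spaces: the closure, from -1 (fully open) to 1 (shut), then the shift along the world's x, y, z normalised to -1 to 1, where 1 is 0.3 m, then the turn, a rotation vector about the world's x, y, z normalised to -1 to 1, where 1 is 2 pi rad. In form: jaw dx dy dz wx wy wz; .... A call has exactly 5 rows; each row shifts and turns the commanded pose from where the row before left it; what a row does not reach is not made up. A row lasts 1/10 s, in which the tool goes at most 50 mm and 8.59 degrees, less where a joint would pass 70% of its speed; a pose out of reach is approached as far as the arm can. A call with a number of a shift or a turn outside -1 to 1 is refused whole. A call with a gripper value outside its range is refused whole. The fingers move at their own pace and stop on an object; "force" is the grip in N (left out, the last holds). Time passes only in rows, so rows that do not move let the fingers close, or fill a call up. It gives the time, the measured TCP pose, the force and the opening at its end, in the units of the state.
- status.observe(): the state, without advancing time (a new reading comes with each control period).
- viewer.get_image(name): name is "side" or "top" or "wrist"; returns a dict with "pixels" (420x560x3 uint8, red, green, blue), "z_map" (420x560 float32, m along the optical axis (not along the pixel's ray), 0 where there is no reading), "camera_matrix" (3x3 intrinsics, pixels), "R" (3x3) and "t" (3): a world point X has camera coordinates R X + t. Camera axes: x right, y down, z forward; pixel columns grow to the right and rows downward; lengths in m; the calibration is good to about 2 mm. A picture is of the moment at which its call begins.
- arm.sign_off(): hands the job in, once; it reports no verdict.
The state is a dict: "clock": time; "joints": joint angles; "dq": joint speeds; "joint_efforts": joint torques, N m; "position": TCP position; "ee_rot": TCP orientation; "force": force on the tool from outside, world axes, zero at the start; "ft_torque": the same for the moment, N m; "width": opening from 0.0 (shut) to 1.0 (fully open).
Only numpy, scipy, OpenCV 4.12 (cv2) and the standard library are available. Lean on these libraries where they do the work, as an engineer would, in place of code of your own. Each camera call takes 0.05 s, during which the arm holds its last target. There are 200 camera calls.

## Working session

There is one attempt and no reset: what is moved stays moved. The work goes in short steps, Python scripts to look and compute and a tool call to move; the robot and the scene stay as the last step left them, time stands still between calls to the robot, and variables do not carry over. Pictures are saved under pics/ and viewed, about 8 in all and at most 12, crops included, and the job is handed in when it is done.

Besides the shell and the picture viewer there is one more tool, called after ">>>" in YAML: its name, and indented under it one key for each argument. jog_arm: Moves the arm, as the interface text tells. Scaled input: -1 to 1 covers 0.3 m each way for a shift and 2 pi rad each way for a turn. Its arguments: {"type":"object","properties":{"commands":{"type":"string"},"force":{"type":"number"}},"required":["commands"]}

```bash
ls; mkdir -p pics
python3 - <<'E'
from cell import status, viewer, arm
import cv2, numpy as np
print(status.observe())
for n in("top","side"):
    d=viewer.get_image(n); cv2.imwrite(f"pics/{n}0.png",d["pixels"][:,:,::-1]); np.savez(f"pics/{n}0.npz",**d)
    R,t=d["R"],d["t"]; print(n,d["camera_matrix"].tolist(),(-R.T@t).tolist(),R.round(3).tolist())
E
```

```text
pics
{'clock': 0.0, 'joints': array([ 1.08442071,  0.43517964,  0.02495844,  1.57410572, -0.01159527,
        1.13397449, -0.07510993]), 'dq': array([ 9.49233778e-04,  4.79834149e-04,  5.43270883e-05, -6.54764823e-04,
       -1.28313560e-04,  8.36333099e-05, -4.21321191e-04]), 'joint_efforts': array([-6.45871478e-04, -6.67850733e+01,  9.84454639e-01, -3.14464331e+01,
       -6.06876751e-02,  4.26101417e-02,  1.66374571e-04]), 'position': array([ 0.23377857, -0.57908437,  0.22596838]), 'ee_rot': array([-2.60365863e+00,  1.75668519e+00,  2.09346213e-03]), 'force': array([-0.4980251 , -0.10430886,  1.08110801]), 'ft_torque': array([0.00787071, 0.05243995, 0.03336696]), 'width': 1.0017343196303161}
top [[417.6153957750699, 0.0, 274.77811431114867], [0.0, 417.6153957750699, 213.45191713494648], [0.0, 0.0, 1.0]] [0.49642139158545484, 0.009906842166380408, 1.2243188729979237] [[0.001, -1.0, -0.001], [-0.997, -0.001, -0.072], [0.072, 0.001, -0.997]]
side [[393.7972554833891, 0.0, 277.5306272335341], [0.0, 393.7972554833891, 212.89965996704004], [0.0, 0.0, 1.0]] [0.25654930676298265, 0.6825459865045458, 0.6810853269204388] [[-0.902, -0.432, 0.019], [-0.287, 0.564, -0.774], [0.324, -0.704, -0.633]]
```

View pics/top0.png

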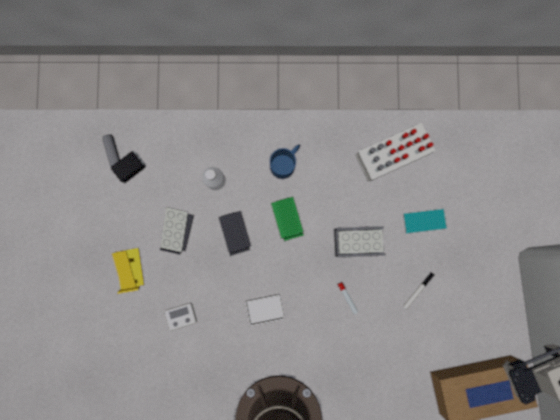

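View pics/side0.png

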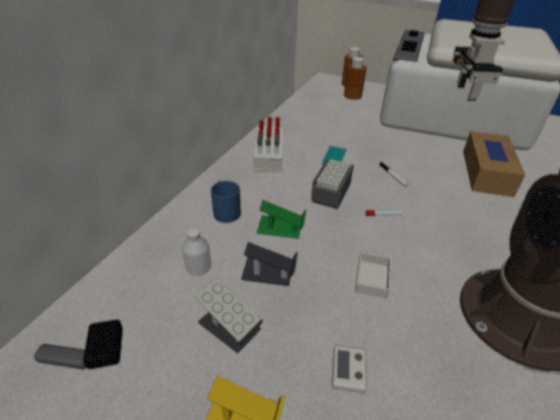

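The top view shows the dock and stack at about (360,241). There are two dark stands: the one at (235,233) is bare and the one at (175,230) carries a tile. The green (287,218) and yellow (128,270) stands and the turquoise tile (425,221) are decoys. The mug is at (283,162) and the bottle at (213,177). The bare dark one fits stand_empty; I'll confirm it in one crop and measure.

```bash
cat > h.py <<'E'
import numpy as np, cv2
def cloud(d):
    z=d["z_map"]; K=d["camera_matrix"]; v,u=np.indices(z.shape)
    c=np.stack([(u-K[0,2])/K[0,0]*z,(v-K[1,2])/K[1,1]*z,z],-1)
    P=(c-d["t"])@d["R"]; P[z==0]=np.nan; return P
def rect(P,m):
    q=P[m][:,:2].astype(np.float32); r=cv2.minAreaRect(q*1000); return r
E
python3 - <<'E'
from h import *
a=np.load("pics/top0.npz");b=np.load("pics/side0.npz")
A=cv2.resize(a["pixels"][190:280,210:400],None,fx=4,fy=4,interpolation=3)
B=cv2.resize(b["pixels"][130:330,180:370],None,fx=3,fy=3,interpolation=3)
B=cv2.resize(b["pixels"][140:300,190:370],None,fx=4,fy=3.0,interpolation=3)[:,:720]
A=A[:,:720]; A=cv2.resize(A,(600,284));B=cv2.resize(b["pixels"][145:295,225:365],(600,310*1),interpolation=3)
cv2.imwrite("pics/crop1.png",np.vstack([A,B])[:,:,::-1])
P=cloud(a)
def rep(n,sl,lo,hi,f=None):
    m=np.zeros(P.shape[:2],bool); m[sl]=1
    m&=(P[...,2]>lo)&(P[...,2]<hi)
    if f is not None: m&=f
    q=P[m]; print(n,len(q),np.nanmedian(q,0).round(4),q[:,2].min().round(3),q[:,2].max().round(3),[np.round(x,1) for x in rect(P,m)])
s=np.s_
px=a["pixels"].astype(int); white=px.min(-1)>130
rep("stackTop",s[215:265,325:395],.072,.09)
rep("dock",s[215:265,325:395],.02,.09)
rep("stand",s[205:262,212:258],.012,.1)
rep("standTop",s[205:262,212:258],.027,.1)
rep("other",s[200:260,150:203],.015,.12,white)
rep("mug",s[140:185,262:305],.075,.1)
rep("bottle",s[160:195,195:230],.03,.13)
print(P[200:265:6,235].round(3).tolist())
m=np.zeros(P.shape[:2],bool); m[205:262,212:258]=1; m&=(P[...,2]>.03); q=P[m]
print(np.linalg.lstsq(np.c_[q[:,:2],np.ones(len(q))],q[:,2],rcond=None)[0])
E
```

```text
stackTop 1221 [ 0.5042 -0.2233  0.0777] 0.072 0.085 [array([ 503.5, -223.6]), array([ 81.8, 129.3]), np.float64(2.1)]
dock 1448 [ 0.5042 -0.2191  0.0772] 0.021 0.085 [array([ 503.6, -224.3]), array([ 82.1, 131.2]), np.float64(2.3)]
stand 633 [0.5238 0.1267 0.0507] 0.012 0.075 [array([527.5, 126. ]), array([117.7,  60.8]), np.float64(16.0)]
standTop 621 [0.5237 0.127  0.051 ] 0.03 0.075 [array([526.1, 126.1]), array([115. ,  59.7]), np.float64(16.0)]
other 863 [0.5398 0.294  0.0617] 0.036 0.085 [array([535.1, 294.3]), array([ 61.3, 117.5]), np.float64(77.4)]
mug 152 [ 0.7288 -0.0105  0.0841] 0.075 0.09 [array([726.2,  -9.2]), array([72. , 79.2]), np.float64(89.6)]
bottle 399 [0.6777 0.1802 0.0784] 0.03 0.115 [array([682.4, 185.2]), array([57. , 57.9]), np.float64(0.1)]
[[0.625, 0.128, -0.003], [0.607, 0.128, 0.0], [0.589, 0.127, 0.013], [0.568, 0.121, 0.067], [0.551, 0.121, 0.062], [0.535, 0.122, 0.054], [0.518, 0.122, 0.052], [0.501, 0.123, 0.045], [0.484, 0.123, 0.036], [0.468, 0.122, 0.045], [0.449, 0.127, -0.002]]
[ 0.28903094  0.08132018 -0.10956683]
```

View pics/crop1.png

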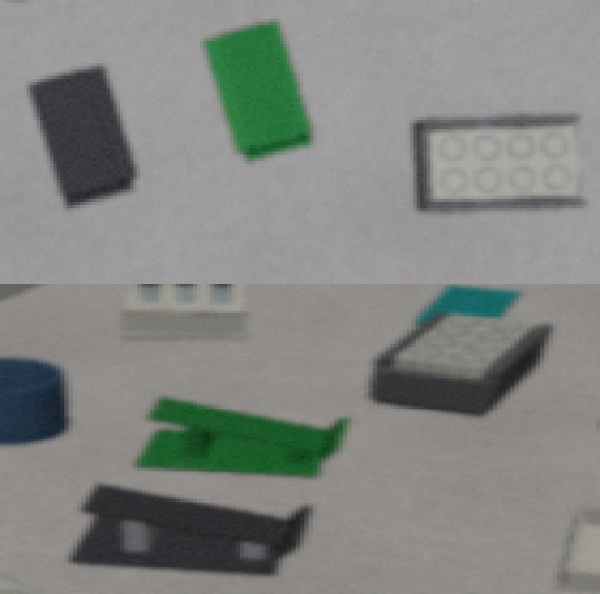

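Crop confirmed: the bare dark stand (top-view (235,233)) slopes up away from the robot with its ledge at the near end, which makes it stand_empty. It isn't the green one. The dock holds three white tiles. I'll move over the dock to see its ends.

>>> jog_arm:
  commands: "-1 0.09 0.12 0.025 0 0 0.0195; -1 0.09 0.12 0.025 0 0 0.0195; -1 0.09 0.12 0.025 0 0 0.0195; -1 0.09 0.12 0.025 0 0 0.0195; -1 0.09 0.12 0.025 0 0 0.0195"

```text
clock: 0.6
position: [0.3696, -0.3978, 0.2643]
ee_rot: [-3.015, 0.883, 0.001]
force: [0.8, -0.6, 0.2]
width: 1.0
```

>>> jog_arm:
  commands: "1 0.09 0.12 0.025 0 0 0.0195; 1 0.09 0.12 0.025 0 0 0.0195; 1 0.09 0.12 0.025 0 0 0.0195; 1 0.09 0.12 0.025 0 0 0.0195; 1 0.09 0.12 0.025 0 0 0.0195"

```text
clock: 1.1
position: [0.5046, -0.2179, 0.3019]
ee_rot: [3.141, 0.068, -0.001]
force: [-0.1, -1.0, 0.5]
width: 0.611
```

Run:
```python
from cell import status, viewer, arm
from h import *
s=status.observe(); print(s["clock"],s["position"],s["ee_rot"],s["joints"].round(2),s["width"])
d=viewer.get_image("wrist"); np.savez("pics/w1.npz",**d); cv2.imwrite("pics/w1.png",d["pixels"][:,:,::-1]); print((-d["R"].T@d["t"]),d["R"].round(2).tolist())
```

```text
1.1 [ 0.50455549 -0.21794521  0.30188405] [ 3.14083125e+00  6.75459807e-02 -5.75249004e-04] [ 0.61  0.29 -0.39  1.62  0.12  1.26  0.24] 0.6112898451039123
[ 0.50239952 -0.14409448  0.45853784] [[1.0, 0.04, -0.0], [0.04, -0.96, 0.27], [0.01, -0.27, -0.96]]
```

View pics/w1.png

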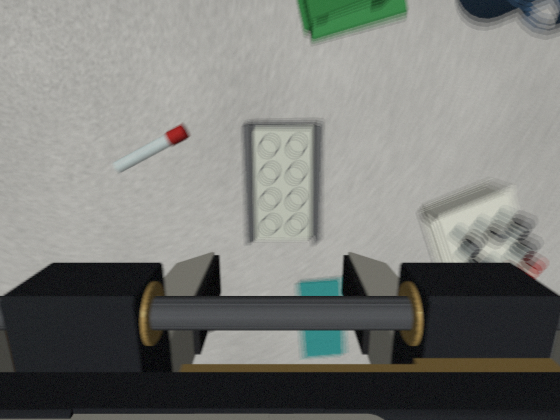

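The wrist view shows the dock stack at (283,183), long axis nearly vertical in the image with +y up. The turquoise tile lies beyond its -y end at (320,318). Next I'll check for asymmetry in the wells or the dock ends, since the +x direction must be settled before pushing.

Run:
```python
from h import *
d=np.load("pics/w1.npz"); K,R,t=d["camera_matrix"],d["R"],d["t"]
# rectified views at z=.078: 0.25mm.. per px ; x' = world y horizontally, y' = world x
def rectify(z,x0=.44,x1=.57,y0=-.31,y1=-.14,s=4000):
    def pr(X): c=K@(R@np.array(X)+t); return c[:2]/c[2]
    src=np.float32([pr([x0,y0,z]),pr([x0,y1,z]),pr([x1,y1,z]),pr([x1,y0,z])])
    W,H=int((y1-y0)*s),int((x1-x0)*s)
    M=cv2.getPerspectiveTransform(src,np.float32([[0,0],[W,0],[W,H],[0,H]]))
    return cv2.warpPerspective(d["pixels"],M,(W,H),flags=cv2.INTER_CUBIC)
I=rectify(.078); cv2.imwrite("pics/rect.png",I[:,:,::-1])
g=I.min(-1); m=((g>150)&(I.max(-1)-g<40)).astype(np.uint8)
# white tile: print profile along y at the tile's mid
row=g[250:270].mean(0); print("along y mid:",[(round(-.31+i/4000,4),int(row[i])) for i in range(0,680,10)])
gb=cv2.GaussianBlur(g,(0,0),2)
c=cv2.HoughCircles(gb,cv2.HOUGH_GRADIENT,1,70,param1=40,param2=14,minRadius=25,maxRadius=48)
if c is not None:
    for u,v,r in sorted(c[0].tolist()): print(round(.44+v/4000,4),round(-.31+u/4000,4),round(r/4,1))
P=cloud(d)
for nm,lo,hi in(("top",.076,.085),("dock",.05,.09)):
    mm=np.zeros(P.shape[:2],bool);mm[110:250,235:330]=1; mm&=(P[...,2]>lo)&(P[...,2]<hi)
    if nm=="top": mm&=d["pixels"].min(-1)>150
    print(nm,np.median(P[mm],0).round(4),rect(P,mm))
for v in range(112,130): print(v,P[v,283].round(4),d["pixels"][v,283])
for v in range(230,250): print(v,P[v,283].round(4),d["pixels"][v,283])
```

```text
along y mid: [(-0.31, 170), (-0.3075, 169), (-0.305, 168), (-0.3025, 166), (-0.3, 167), (-0.2975, 170), (-0.295, 171), (-0.2925, 170), (-0.29, 163), (-0.2875, 162), (-0.285, 162), (-0.2825, 166), (-0.28, 170), (-0.2775, 171), (-0.275, 173), (-0.2725, 173), (-0.27, 167), (-0.2675, 155), (-0.265, 159), (-0.2625, 162), (-0.26, 163), (-0.2575, 163), (-0.255, 165), (-0.2525, 169), (-0.25, 173), (-0.2475, 173), (-0.245, 173), (-0.2425, 173), (-0.24, 167), (-0.2375, 162), (-0.235, 162), (-0.2325, 164), (-0.23, 166), (-0.2275, 168), (-0.225, 173), (-0.2225, 175), (-0.22, 175), (-0.2175, 175), (-0.215, 174), (-0.2125, 173), (-0.21, 167), (-0.2075, 168), (-0.205, 167), (-0.2025, 169), (-0.2, 171), (-0.1975, 174), (-0.195, 174), (-0.1925, 175), (-0.19, 175), (-0.1875, 174), (-0.185, 173), (-0.1825, 170), (-0.18, 169), (-0.1775, 171), (-0.175, 174), (-0.1725, 175), (-0.17, 175), (-0.1675, 175), (-0.165, 167), (-0.1625, 150), (-0.16, 124), (-0.1575, 107), (-0.155, 135), (-0.1525, 149), (-0.15, 167), (-0.1475, 167), (-0.145, 164), (-0.1425, 164)]
0.5239 -0.2621 9.8
0.4931 -0.2374 9.9
0.5226 -0.234
[... 1273 characters left out ...]
 [ 0.5095 -0.2754  0.0757] [183 188 174]
235 [ 0.5095 -0.2761  0.0772] [182 185 174]
236 [ 0.5096 -0.2775  0.0764] [185 187 175]
237 [ 0.5097 -0.2791  0.0751] [172 175 165]
238 [ 0.5097 -0.2804  0.0747] [177 180 170]
239 [ 0.5097 -0.2809  0.0767] [174 177 168]
240 [ 0.5098 -0.2821  0.0765] [171 174 166]
241 [ 0.5099 -0.2837  0.0754] [173 173 166]
242 [ 0.5099 -0.2849  0.0753] [162 162 157]
243 [ 0.5115 -0.3145 -0.0013] [168 168 165]
244 [ 0.5116 -0.3163 -0.0025] [169 169 165]
245 [ 0.5117 -0.318  -0.0031] [167 167 163]
246 [ 0.5117 -0.3189 -0.0018] [171 171 166]
247 [ 0.5117 -0.3199 -0.0006] [172 173 168]
248 [ 0.5118 -0.3214 -0.0009] [173 172 168]
249 [ 0.5119 -0.323  -0.0013] [173 173 169]
```

View pics/rect.png

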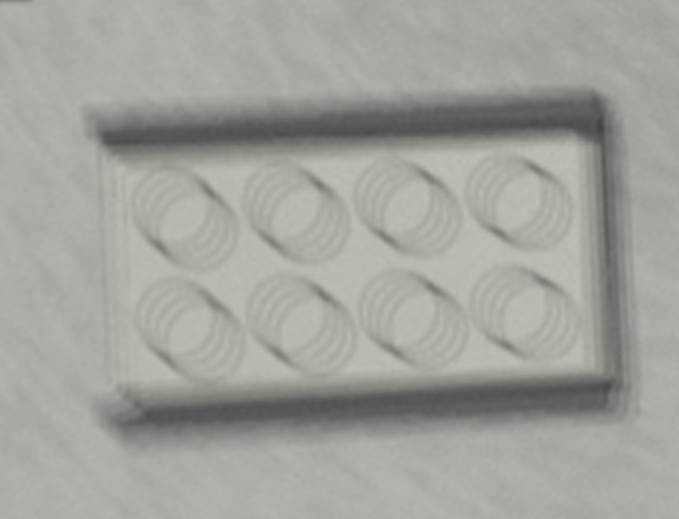

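No asymmetry is visible: the wells and both ends are symmetric, so the pictures can't show the sense of dock x. I take +x as pointing to +y, towards the stands and the free space. The turquoise tile lies close beyond the -y end. Dock centre is (0.5036, -0.2249), long axis at 92.2°, and the measured size of 82x130 matches. I'll go down behind the -y end with the fingers shut.

>>> jog_arm:
  commands: "1 0.002 -0.063 -0.144 0 0 0; 1 0.002 -0.063 -0.144 0 0 0; 1 0.002 -0.063 -0.144 0 0 0; 1 0.002 -0.063 -0.144 0 0 0; 1 0.002 -0.063 -0.144 0 0 0"
  force: 40

```text
clock: 1.65
position: [0.5065, -0.3148, 0.0838]
ee_rot: [-3.141, -0.059, 0.0]
force: [0.4, -0.1, 0.3]
width: 0.134
```

>>> jog_arm:
  commands: "1 0 0 -0.03 0 0 0; 1 0 0 0 0 0 0; 1 0 0 0 0 0 0; 1 0 0 0 0 0 0; 1 0 0 0 0 0 0"

```text
clock: 2.15
position: [0.5083, -0.3138, 0.0787]
ee_rot: [3.14, 0.061, 0.004]
force: [0.0, 0.5, -0.4]
width: 0.002
```

>>> jog_arm:
  commands: "1 0 0.01 -0.003 0 0 0; 1 0 0.01 0 0 0 0; 1 0 0 0 0 0 0; 1 0 0 0 0 0 0; 1 0 0 0 0 0 0"

```text
clock: 2.65
position: [0.507, -0.3081, 0.0758]
ee_rot: [3.141, 0.06, -0.0]
force: [-0.3, -0.2, -0.8]
width: -0.001
```

Run:
```python
from cell import status, viewer, arm
from h import *
print(status.observe()["position"])
d=viewer.get_image("wrist"); np.savez("pics/w2.npz",**d)
print(status.observe()["position"])
e=viewer.get_image("side")
print(status.observe()["position"])
P=cloud(d); m=(abs(P[...,0]-.503)<.045)&(abs(P[...,1]+.225)<.075)&(P[...,2]>.07)&(P[...,2]<.085)&(d["pixels"].min(-1)>150)
print(m.sum(),np.median(P[m],0),rect(P,m))
A=cv2.resize(d["pixels"],(560,420)); B=cv2.resize(e["pixels"][110:230,280:400],(420,420),interpolation=3)
cv2.imwrite("pics/w2.png",np.hstack([A[:,150:500],B])[:,:,::-1])
```

```text
[ 0.50697443 -0.30813788  0.07583385]
[ 0.50696985 -0.30816685  0.07581243]
[ 0.5069505  -0.30820086  0.0757944 ]
29643 [ 0.50487295 -0.23384784  0.07679581] ((499.5162658691406, -246.02279663085938), (71.25302124023438, 103.69444274902344), 2.1959609985351562)
```

View pics/w2.png

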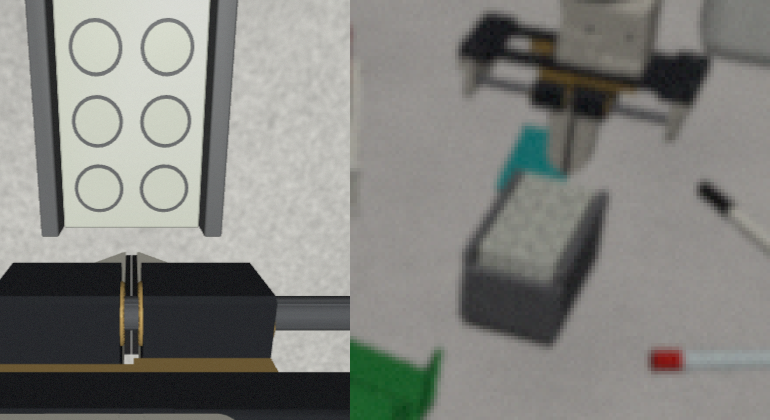

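The shut fingers stand centred behind the tile's rear end with a gap of about 14 mm, and the tip height lies within the top tile. I'll push now.

>>> jog_arm:
  commands: "1 -0.0006 0.0167 -0.003 0 0 0; 1 -0.0006 0.0167 0 0 0 0; 1 -0.0006 0.0167 0 0 0 0; 1 -0.0006 0.0167 0 0 0 0; 1 -0.0006 0.0167 0 0 0 0"

```text
clock: 3.25
position: [0.5061, -0.2824, 0.075]
ee_rot: [3.141, 0.06, 0.0]
force: [1.2, -0.6, -0.6]
width: 0.001
```

>>> jog_arm:
  commands: "1 -0.0006 0.0167 0 0 0 0; 1 -0.0006 0.0167 0 0 0 0; 1 -0.0006 0.0167 0 0 0 0; 1 0 0.012 0 0 0 0; 1 0 0 0 0 0 0"

```text
clock: 3.75
position: [0.5057, -0.2636, 0.075]
ee_rot: [-3.141, -0.061, -0.0]
force: [0.4, 0.1, -0.7]
width: 0.005
```

```bash
cat > m.py <<'E'
from cell import status, viewer, arm
from h import *
s=status.observe();print(s["position"],s["force"].round(1))
d=viewer.get_image("wrist"); cv2.imwrite("pics/w3.png",d["pixels"][:,:,::-1])
e=viewer.get_image("top"); np.savez("pics/t3.npz",**e)
P=cloud(d)
# white surfaces by height, in dock frame
c,s_=np.cos(np.radians(92.2)),np.sin(np.radians(92.2))
q=(P[...,:2]-[.5036,-.2249]); X=q@[c,s_]; Y=q@[-s_,c]
w=d["pixels"].min(-1)>150
strip=(abs(Y)<.024)
for lo in np.arange(-70,130,4):
    m=strip&w&(X>lo/1000)&(X<=(lo+4)/1000)
    if m.sum()>5: print(lo,m.sum(),np.median(P[m][:,2]).round(4),end=" | ")
m=w&(P[...,2]>.0745)&(P[...,2]<.084)&(abs(Y)<.036); 
r=cv2.minAreaRect((np.c_[X[m],Y[m]]*1000).astype(np.float32)); print("\ntop rect dock frame",r, np.percentile(X[m],[.5,99.5]))
E
python3 m.py
```

```text
[ 0.50567143 -0.26360373  0.07499243] [ 0.4  0.1 -0.7]
-34 314 0.0706 | -30 303 0.0759 | -26 885 0.0767 | -22 768 0.0767 | -18 762 0.0769 | -14 854 0.077 | -10 886 0.077 | -6 849 0.0769 | -2 799 0.0768 | 2 1017 0.0767 | 6 890 0.0767 | 10 900 0.0769 | 14 964 0.077 | 18 1042 0.077 | 22 1006 0.077 | 26 920 0.0767 | 30 1172 0.0767 | 34 1031 0.0767 | 38 1080 0.0769 | 42 1122 0.077 | 46 1199 0.077 | 50 1177 0.077 | 54 1080 0.0767 | 58 1396 0.0767 | 62 1247 0.0767 | 66 1198 0.0769 | 70 1369 0.077 | 74 297 0.0769 | 
top rect dock frame ((23.403663635253906, -1.0008316040039062), (103.60633850097656, 60.128082275390625), 0.05281326547265053) [-0.02623427  0.0744788 ]
```

View pics/w3.png

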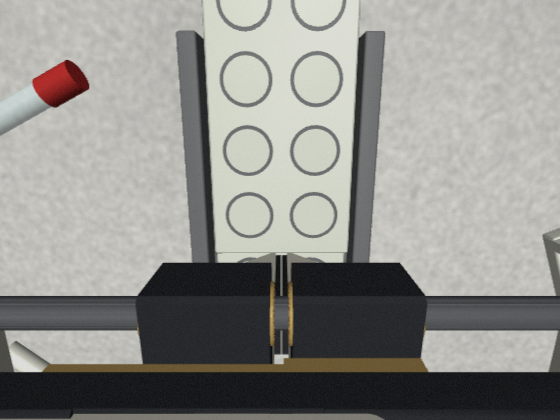

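The tile slides straight. The top tile spans the frame, its rear edge is at row 252, and the tile under it shows behind. It has moved about 30 mm; I'll push 15 mm more.

>>> jog_arm:
  commands: "1 -0.0005 0.0133 0 0 0 0; 1 -0.0005 0.0133 0 0 0 0; 1 -0.0005 0.0133 0 0 0 0; 1 0 0.0093 0 0 0 0; 1 0 0 0 0 0 0"

```text
clock: 4.35
position: [0.5052, -0.2489, 0.075]
ee_rot: [-3.141, -0.061, -0.0]
force: [0.4, -0.4, 0.3]
width: 0.007
```

>>> jog_arm:
  commands: "1 0 -0.03 0 0 0 0; 1 0 -0.03 0.12 0 0 0; 1 0 0.04 0.15 0 0 0; 1 0 0.13 0.1 0 0 0; -1 0 0.15 0.05 0 0 0"

```text
clock: 4.85
position: [0.5064, -0.1733, 0.2039]
ee_rot: [3.139, 0.053, 0.007]
force: [0.4, 1.0, -0.1]
width: 0.051
```

Run:
```python
from cell import status, viewer
from h import *
s=status.observe();print(s["position"],s["force"].round(1))
e=viewer.get_image("top"); np.savez("pics/t4.npz",**e)
d=viewer.get_image("wrist"); cv2.imwrite("pics/w4.png",d["pixels"][:,:,::-1]);np.savez("pics/w4.npz",**d)
c,s_=np.cos(np.radians(92.2)),np.sin(np.radians(92.2))
for n,D in(("wrist",d),("top",e)):
    P=cloud(D); q=(P[...,:2]-[.5036,-.2249]); X=q@[c,s_]; Y=q@[-s_,c]
    w=D["pixels"].min(-1)>(150 if n=="wrist" else 120)
    m=w&(P[...,2]>.0735)&(P[...,2]<.084)&(abs(Y)<.034)&(abs(X)<.13)
    if m.sum()>20: print(n,m.sum(),cv2.minAreaRect((np.c_[X[m],Y[m]]*1000).astype(np.float32)))
    mid=w&(abs(Y)<.022)
    print([(lo,int(k.sum()),round(float(np.median(P[k][:,2])),4)) for lo in range(-72,120,6) for k in [mid&(X>lo/1e3)&(X<=(lo+6)/1e3)] if k.sum()>2])
```

```text
[ 0.50636267 -0.17326924  0.20392204] [ 0.4  1.  -0.1]
wrist 7496 ((47.10748291015625, -1.2734241485595703), (119.85639953613281, 59.92094421386719), 0.4945732057094574)
[(-60, 56, 0.0707), (-24, 37, 0.0708), (-18, 44, 0.0711), (-12, 90, 0.0769), (-6, 83, 0.0767), (0, 78, 0.0769), (6, 90, 0.0771), (12, 90, 0.0768), (18, 250, 0.0767), (24, 287, 0.0769), (30, 335, 0.077), (36, 326, 0.077), (42, 332, 0.0767), (48, 321, 0.0767), (54, 344, 0.0768), (60, 370, 0.077), (66, 307, 0.0769), (72, 429, 0.0767), (78, 332, 0.0769), (84, 394, 0.077), (90, 374, 0.077), (96, 428, 0.0766), (102, 692, 0.0758), (108, 270, -0.0014), (114, 278, -0.0014)]
top 404 ((79.375, -0.5473728179931641), (57.23824691772461, 59.72296142578125), 0.5656374096870422)
[(48, 5, 0.0765), (54, 16, 0.078), (60, 34, 0.079), (66, 36, 0.0782), (72, 34, 0.0786), (78, 47, 0.0796), (84, 103, 0.2868), (90, 39, 0.0787), (96, 47, 0.0772), (102, 64, 0.0738), (108, 34, 0.0004), (114, 31, -0.0001)]
```

View pics/w4.png

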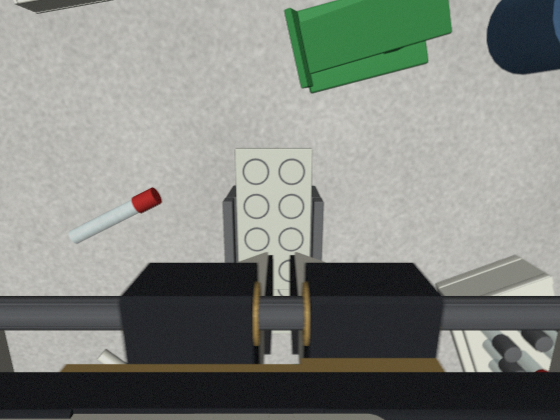

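Tile_top now overhangs about 42 mm (centre at dock x 47 mm, about 35%), and the tile below it is still in place. I'll open and go over the overhang.

>>> jog_arm:
  commands: "-1 -0.0065 0.0565 0 0 0 0; -1 -0.0065 0.0565 0 0 0 0; -1 0 0 -0.067 0 0 0; -1 0 0 -0.1 0 0 0; -1 0 0 -0.1 0 0 0"

```text
clock: 5.45
position: [0.5016, -0.1386, 0.1202]
ee_rot: [3.14, 0.059, 0.002]
force: [0.1, -0.6, 0.2]
width: 0.563
```

>>> jog_arm:
  commands: "-1 0 0 0 0 0 0; -1 0 0 0 0 0 0; -1 0 0 0 0 0 0; -1 0 0 0 0 0 0; -1 0 0 0 0 0 0"

```text
clock: 5.95
position: [0.5019, -0.1379, 0.1219]
ee_rot: [3.14, 0.06, 0.003]
force: [1.0, -0.4, 0.8]
width: 0.982
```

>>> jog_arm:
  commands: "-1 0 0 -0.055 0 0 0; -1 0 0 -0.055 0 0 0; -1 0 0 -0.055 0 0 0; -1 0 0.003 -0.055 0 0 0; -1 0 0 0 0 0 0"

```text
clock: 6.45
position: [0.5002, -0.1366, 0.0537]
ee_rot: [-3.14, -0.06, 0.004]
force: [0.5, -0.0, 0.6]
width: 1.0
```

>>> jog_arm:
  commands: "1 0 0 0 0 0 0; 1 0 0 0 0 0 0; 1 0 0 0 0 0 0; 1 0 0 0 0 0 0; 1 0 0 0 0 0 0"
  force: 35

```text
clock: 6.95
position: [0.5015, -0.1369, 0.0553]
ee_rot: [3.141, 0.06, 0.001]
force: [0.3, 0.1, 1.4]
width: 0.648
```

>>> jog_arm:
  commands: "1 0 0 0.01 0 0 0; 1 0 0 0.02 0 0 0; 1 0 0 0.03 0 0 0; 1 0 0 0.05 0 0 0; 1 0 0 0.05 0 0 0"

```text
clock: 7.45
position: [0.5011, -0.1367, 0.1039]
ee_rot: [-3.141, -0.06, 0.0]
force: [0.0, 0.9, -0.8]
width: 0.646
```

Run:
```python
from cell import status, viewer
from h import *
s=status.observe();print(s["position"],s["force"].round(1),s["width"],s["joints"].round(2))
d=viewer.get_image("side"); e=viewer.get_image("wrist"); np.savez("pics/w5.npz",**e)
cv2.imwrite("pics/w5.png",np.hstack([cv2.resize(d["pixels"][60:260,260:440],(378,420),interpolation=3),e["pixels"][:,70:490]])[:,:,::-1])
P=cloud(e); w=(e["pixels"].min(-1)>150)&(P[...,2]>.082)&(P[...,2]<.15)&(abs(P[...,0]-.5)<.06)&(P[...,1]>-.27)&(P[...,1]<-.1)
q=P[w]; A=np.c_[q[:,:2]-q[:,:2].mean(0),np.ones(len(q))]; f=np.linalg.lstsq(A,q[:,2],rcond=None)[0]; print(w.sum(),f,q[:,2].std(),rect(P,w))
```

```text
[ 0.50113131 -0.13671043  0.1038853 ] [ 0.   0.9 -0.8] 0.6459981543429518 [ 0.45  0.44 -0.38  1.95  0.22  0.79 -0.02]
9292 [0.00027828 0.00183149 0.12762896] 0.0005859505020415824 ((503.34173583984375, -143.37741088867188), (59.120914459228516, 52.180030822753906), 2.1195783615112305)
```

View pics/w5.png

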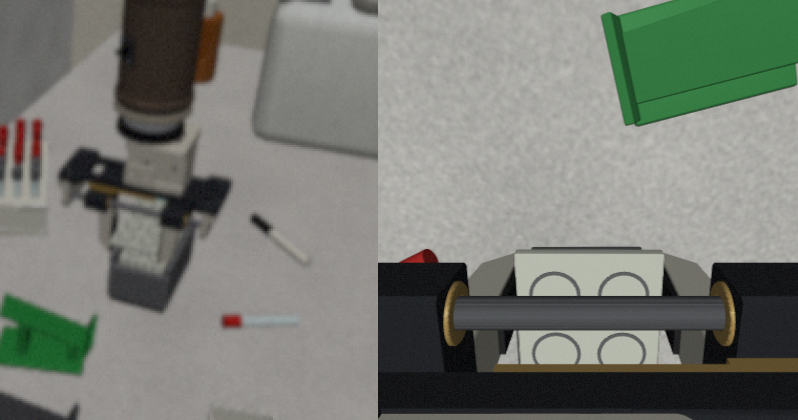

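The tile is held level in both axes (opening 0.646, about 60 mm), and the green stand is the one at the upper right. I'll lift and move where the wrist camera sees the empty stand.

>>> jog_arm:
  commands: "1 0 0.06 0.12 0 0 0; 1 0 0.09 0.12 0 0 0; 1 0 0.1 0.11 0 0 0; 1 0 0.1 0.08 0 0 0; 1 0 0.1 0.06 0 0 0"

```text
clock: 8.05
position: [0.5014, -0.0006, 0.2514]
ee_rot: [3.141, 0.06, 0.003]
force: [0.8, -0.6, -1.2]
width: 0.651
```

>>> jog_arm:
  commands: "1 0 0.01 0 0 0 0; 1 0 0 0 0 0 0; 1 0 0 0 0 0 0; 1 0 0 0 0 0 0; 1 0 0 0 0 0 0"

```text
clock: 8.55
position: [0.5009, 0.0001, 0.2491]
ee_rot: [3.141, 0.057, -0.002]
force: [0.4, -0.5, -1.5]
width: 0.649
```

Run:
```python
from cell import status, viewer
from h import *
s=status.observe();print(s["position"],s["ee_rot"],s["force"].round(1),s["width"])
e=viewer.get_image("wrist"); np.savez("pics/w6.npz",**e); cv2.imwrite("pics/w6.png",e["pixels"][:,:,::-1])
P=cloud(e); px=e["pixels"].astype(int)
dark=(px.max(-1)<110)&(np.ptp(px,-1)<25)
box=(abs(P[...,0]-.527)<.09)&(abs(P[...,1]-.127)<.07)
m=dark&box&(P[...,2]>.028)&(P[...,2]<.1); q=P[m]
print(m.sum(),q.mean(0),rect(P,m))
# robust plane fit
k=np.ones(len(q),bool)
for _ in range(8):
    f=np.linalg.lstsq(np.c_[q[k,:2]-[.527,.127],np.ones(k.sum())],q[k,2],rcond=None)[0]
    r=q[:,2]-np.c_[q[:,:2]-[.527,.127],np.ones(len(q))]@f; k=abs(r)<.003
print("plane",f,k.sum(),"slope",np.arctan(np.hypot(*f[:2])),"yaw",np.degrees(np.arctan2(f[1],f[0])))
print("shelf rect",cv2.minAreaRect(q[k][:,:2].astype(np.float32)*1000))
yaw=np.radians(16);a=np.array([np.cos(yaw),np.sin(yaw)]);b=np.array([-a[1],a[0]])
S=(q[:,:2]-[.527,.127])@a;T=(q[:,:2]-[.527,.127])@b
for lo in range(-70,72,4):
    n=(S>lo/1e3)&(S<=(lo+4)/1e3)
    if n.sum()>3: print(lo,n.sum(),"T",(T[n].min()*1e3).round(1),(T[n].max()*1e3).round(1),"z med",np.median(q[n,2]).round(4),"max",q[n,2].max().round(4))
```

```text
[5.00913043e-01 5.87800524e-05 2.49097338e-01] [ 3.14086479e+00  5.72556477e-02 -2.08835320e-03] [ 0.4 -0.5 -1.5] 0.6494481961984712
6817 [0.52656837 0.126942   0.05148837] ((525.804443359375, 126.39927673339844), (114.35374450683594, 59.69612121582031), 16.887245178222656)
plane [0.3466675  0.10582513 0.05050888] 6125 slope 0.34773170745845056 yaw 16.975546912079036
shelf rect ((529.6997680664062, 126.2396011352539), (106.44367218017578, 59.596092224121094), 15.482510566711426)
-62 37 T -22.0 28.1 z med 0.0444 max 0.0454
-58 303 T -30.9 28.8 z med 0.0451 max 0.0474
-54 317 T -30.9 28.8 z med 0.041 max 0.0475
-50 255 T -30.5 28.2 z med 0.0331 max 0.0366
-46 196 T -20.7 19.2 z med 0.0344 max 0.0368
-42 196 T -20.7 18.9 z med 0.0359 max 0.0389
-38 201 T -20.5 19.4 z med 0.0375 max 0.0397
-34 200 T -20.5 19.2 z med 0.039 max 0.0419
-30 207 T -20.4 19.1 z med 0.0404 max 0.0428
-26 209 T -20.5 19.8 z med 0.0417 max 0.0439
-22 212 T -20.2 19.8 z med 0.0432 max 0.046
-18 215 T -20.4 20.0 z med 0.0447 max 0.047
-14 218 T -20.3 19.8 z med 0.0461 max 0.0482
-10 224 T -20.1 19.6 z med 0.0476 max 0.0498
-6 226 T -20.0 19.9 z med 0.0491 max 0.0509
-2 228 T -20.1 19.7 z med 0.0504 max 0.0534
2 231 T -19.9 19.7 z med 0.052 max 0.0549
6 233 T -19.9 20.2 z med 0.0535 max 0.0554
10 243 T -19.8 20.0 z med 0.0549 max 0.0575
14 242 T -19.8 20.0 z med 0.0563 max 0.0591
18 248 T -19.7 20.2 z med 0.0579 max 0.0603
22 251 T -19.7 20.2 z med 0.0591 max 0.062
26 255 T -19.6 20.2 z med 0.0607 max 0.0631
30 256 T -19.5 20.0 z med 0.0621 max 0.0653
34 265 T -19.5 20.5 z med 0.0635 max 0.0664
38 270 T -19.4 20.4 z med 0.0651 max 0.0681
42 268 T -19.4 20.7 z med 0.0665 max 0.0688
46 280 T -19.3 20.5 z med 0.0678 max 0.0702
50 276 T -19.3 20.4 z med 0.0693 max 0.0722
54 55 T -19.1 19.5 z med 0.0689 max 0.0709
```

View pics/w6.png

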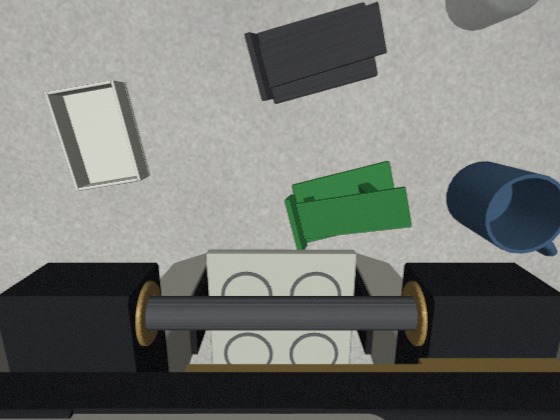

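The wrist view shows the bare dark stand at (315,50), rising to the right, and the green decoy at (350,205). The shelf fit gives slope 0.348 (expected 0.35), width 40 mm, yaw 16.8° and ledge foot near (0.4807, 0.1129). Next I'll work out the hover pose.

```bash
cat > tgt.py <<'E'
import numpy as np
from scipy.spatial.transform import Rotation as Ro
yaw,sl=np.radians(16.8),.35
a=np.array([np.cos(yaw),np.sin(yaw),0]);zz=np.array([0,0,1.])
X=np.cos(sl)*a+np.sin(sl)*zz; Z=-np.sin(sl)*a+np.cos(sl)*zz; Y=np.cross(Z,X)
O=np.array([.4807,.1129,.034])
ty,tz=-X,-Z; Rt=np.c_[np.cross(ty,tz),ty,tz]
def tcp(x,z,u=.017,off=.0408): return O+X*(x+off)+Z*(z-u)   # tile underside centre at shelf x,z
E
python3 - <<'E'
from cell import status
from tgt import *; from h import *
e=np.load("pics/w6.npz");P=cloud(e);p=np.array([.5009,.0001,.2491])
w=(e["pixels"].min(-1)>150)&(abs(P[...,2]-.27)<.02)&(np.hypot(P[...,0]-p[0],P[...,1]-p[1])<.06);q=P[w]
print("tile top-TCP",np.median(q[:,2])-p[2],rect(P,w))
s=status.observe();R=Ro.from_rotvec(s["ee_rot"]);d=(Ro.from_matrix(Rt)*R.inv()).as_rotvec()
print("X",X,"Z",Z,"rot",d,np.degrees(np.linalg.norm(d)),"/10 norm",d/10/2/np.pi)
h=tcp(.066,.05);print("hover",h,"delta",h-s["position"],(h-s["position"])/.3/10, "final",tcp(.06,0))
E
```

```text
tile top-TCP 0.021423256838877525 ((493.5768127441406, -6.704835891723633), (76.57833862304688, 52.1209602355957), 2.629840135574341)
X [0.89927981 0.27150858 0.34289781] Z [-0.32826276 -0.09910837  0.93937271] rot [ 0.30562848 -0.21963933 -1.30025358] 77.55718876631275 /10 norm [ 0.00486423 -0.00349567 -0.02069418]
hover [0.56591041 0.13862654 0.10162079] delta [ 0.0648907   0.13830312 -0.14766637] [ 0.02163023  0.04610104 -0.04922212] final [0.57692787 0.14195291 0.05259476]
```

>>> jog_arm:
  commands: "1 0.0216 0.0461 -0.015 0.00486 -0.0035 -0.0207; 1 0.0216 0.0461 -0.015 0.00486 -0.0035 -0.0207; 1 0.0216 0.0461 -0.015 0.00486 -0.0035 -0.0207; 1 0.0216 0.0461 -0.015 0.00486 -0.0035 -0.0207; 1 0.0216 0.0461 -0.015 0.00486 -0.0035 -0.0207"

```text
clock: 9.1
position: [0.5339, 0.0701, 0.2269]
ee_rot: [-2.845, 0.913, -0.167]
force: [0.5, 0.2, -1.8]
width: 0.645
```

>>> jog_arm:
  commands: "1 0.0216 0.0461 -0.015 0.00486 -0.0035 -0.0207; 1 0.0216 0.0461 -0.015 0.00486 -0.0035 -0.0207; 1 0.0216 0.0461 -0.015 0.00486 -0.0035 -0.0207; 1 0.0216 0.0461 -0.015 0.00486 -0.0035 -0.0207; 1 0.0216 0.0461 -0.015 0.00486 -0.0035 -0.0207"

```text
clock: 9.6
position: [0.5662, 0.1391, 0.2044]
ee_rot: [-2.279, 1.703, -0.302]
force: [0.5, -0.8, -1.5]
width: 0.646
```

>>> jog_arm:
  commands: "1 0 0 0 0 0 0; 1 0 0 0 0 0 0; 1 0 0 0 0 0 0; 1 0 0 0 0 0 0; 1 0 0 0 0 0 0"

```text
clock: 10.1
position: [0.5663, 0.1385, 0.205]
ee_rot: [-2.286, 1.696, -0.302]
force: [0.1, -0.4, -1.6]
width: 0.646
```

```bash
cat > go.py <<'E'
import sys
from cell import status
from tgt import *
s=status.observe();R=Ro.from_rotvec(s["ee_rot"]);p=s["position"]
d=(Ro.from_matrix(Rt)*R.inv()).as_rotvec();h=tcp(float(sys.argv[1]),float(sys.argv[2]),.0166)
c=np.array([X,Y,Z])@(p-O)-[.0408,0,-.0166]
print("joints",s["joints"].round(2),"F",s["force"].round(1),"w",round(s["width"],3),"tile in shelf mm",(c*1e3).round(1),"\nrot norm",(d/2/np.pi).round(5),np.degrees(np.linalg.norm(d)).round(2),"delta norm",((h-p)/.3).round(4))
print("F in shelf",(np.array([X,Y,Z])@s["force"]).round(1))
E
python3 go.py .066 .05
```

```text
joints [-0.13  0.23 -0.26  2.01  0.16  0.57 -1.76] F [ 0.1 -0.4 -1.6] w 0.646 tile in shelf mm [101.8  -0.3 146.6] 
rot norm [ 3.3e-04  9.0e-05 -4.0e-05] 0.12 delta norm [-0.0018  0.0004 -0.3434]
F in shelf [-0.5 -0.4 -1.5]
```

>>> jog_arm:
  commands: "1 0 0 -0.075 0 0 0; 1 0 0 -0.085 0 0 0; 1 0 0 -0.085 0 0 0; 1 0 0 -0.07 0 0 0; 1 -0.0018 0.0004 -0.028 0 0 0"

```text
clock: 10.6
position: [0.5646, 0.1387, 0.1]
ee_rot: [-2.288, 1.698, -0.3]
force: [-0.6, 0.1, -1.5]
width: 0.646
```

>>> jog_arm:
  commands: "1 0 0 0 0 0 0; 1 0 0 0 0 0 0; 1 0 0 0 0 0 0; 1 0 0 0 0 0 0; 1 0 0 0 0 0 0"

```text
clock: 11.1
position: [0.5659, 0.1397, 0.1027]
ee_rot: [-2.285, 1.695, -0.303]
force: [-0.8, -0.0, -0.8]
width: 0.646
```

```bash
python3 go.py .066 .008
python3 - <<'E'
from cell import viewer
from h import *; from tgt import *
d=viewer.get_image("side"); cv2.imwrite("pics/s7.png",cv2.resize(d["pixels"][200:340,190:330],(600,600),interpolation=3)[:,:,::-1])
for n,D,th in(("side",d,120),("top",viewer.get_image("top"),120)):
    P=cloud(D); L=(P-O)@np.c_[X,Y,Z]
    w=(D["pixels"].min(-1)>th)&(abs(L[...,2]-.056)<.02)&(abs(L[...,1])<.05)&(L[...,0]>-.04)&(L[...,0]<.16); q=L[w]
    if len(q)>20: print(n,len(q),np.median(q,0),np.linalg.lstsq(np.c_[q[:,:2],np.ones(len(q))],q[:,2],rcond=None)[0],cv2.minAreaRect(q[:,:2].astype(np.float32)*1000))
E
```

```text
joints [-0.21  0.37 -0.17  2.13  0.28  0.31 -1.89] F [-0.8 -0.  -0.8] w 0.646 tile in shelf mm [66.7  1.  50.5] 
rot norm [ 2.0e-04  2.7e-04 -6.0e-05] 0.12 delta norm [ 0.0455  0.0103 -0.1339]
F in shelf [-1.   0.2 -0.4]
side 402 [0.03129285 0.00924508 0.05636757] [-0.01198205 -0.01600397  0.05680329] ((64.51109313964844, 7.209712982177734), (117.52960205078125, 60.90817642211914), 6.091056823730469)
top 67 [ 0.09835103 -0.01998388  0.05662711] [ 0.00282126 -0.01987401  0.05561018] ((77.46745300292969, -20.907516479492188), (130.90371704101562, 49.76555633544922), 26.202640533447266)
```

View pics/s7.png

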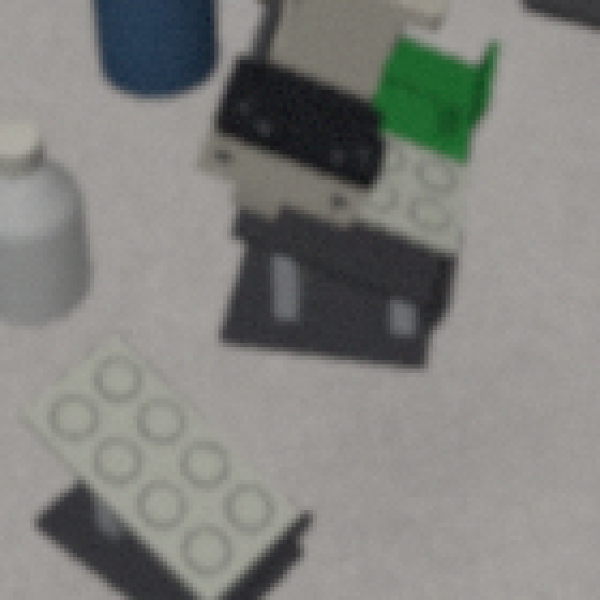

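The tile hangs parallel above the shelf, underside about 50 mm up by both readings. The bottle and mug are clear. Lowering along the shelf normal.

>>> jog_arm:
  commands: "1 0.012 0.0026 -0.035 0 0 0; 1 0.012 0.0026 -0.035 0 0 0; 1 0.0115 0.0026 -0.034 0 0 0; 1 0.01 0.0025 -0.03 0 0 0; 1 0 0 0 0 0 0"

```text
clock: 11.7
position: [0.5786, 0.1427, 0.0597]
ee_rot: [-2.288, 1.697, -0.3]
force: [0.7, 0.2, -0.9]
width: 0.646
```

>>> jog_arm:
  commands: "1 0 0 0 0 0 0; 1 0 0 0 0 0 0; 1 0 0 0 0 0 0; 1 0 0 0 0 0 0; 1 0 0 0 0 0 0"

```text
clock: 12.2
position: [0.5793, 0.1426, 0.0621]
ee_rot: [-2.285, 1.696, -0.302]
force: [0.2, 0.4, -1.6]
width: 0.647
```

```bash
python3 go.py .063 .0015
```

```text
joints [-0.26  0.45 -0.11  2.13  0.32  0.22 -1.93] F [ 0.2  0.4 -1.6] w 0.647 tile in shelf mm [65.5 -0.   7.7] 
rot norm [ 2.3e-04  1.6e-04 -6.0e-05] 0.1 delta norm [-0.0009 -0.0002 -0.0222]
F in shelf [-0.3  0.3 -1.6]
```

>>> jog_arm:
  commands: "1 -0.0002 0 -0.006 0 0 0; 1 -0.0002 0 -0.006 0 0 0; 1 -0.0002 0 -0.006 0 0 0; 1 -0.0003 0 -0.0042 0 0 0; 1 0 0 0 0 0 0"

```text
clock: 12.7
position: [0.5787, 0.1427, 0.0547]
ee_rot: [-2.286, 1.696, -0.301]
force: [0.8, -0.4, -0.5]
width: 0.647
```

>>> jog_arm:
  commands: "1 0 0 0 0 0 0; 1 0 0 0 0 0 0; 1 0 0 0 0 0 0; 1 0 0 0 0 0 0; 1 0 0 0 0 0 0"

```text
clock: 13.2
position: [0.5789, 0.1427, 0.0551]
ee_rot: [-2.285, 1.696, -0.302]
force: [1.0, 0.2, -1.2]
width: 0.646
```

```bash
python3 go.py .060 .001
python3 - <<'E'
from cell import viewer
from h import *; from tgt import *
d=viewer.get_image("side")
P=cloud(d); L=(P-O)@np.c_[X,Y,Z]
w=(d["pixels"].min(-1)>120)&(abs(L[...,2]-.008)<.012)&(abs(L[...,1])<.05)&(L[...,0]>-.04)&(L[...,0]<.16); q=L[w]
print(len(q),np.median(q[:,2]),q.min(0),q.max(0))
E
```

```text
joints [-0.27  0.47 -0.1   2.14  0.33  0.2  -1.93] F [ 1.   0.2 -1.2] w 0.646 tile in shelf mm [62.8  0.2  1.3] 
rot norm [ 2.5e-04  9.0e-05 -8.0e-05] 0.1 delta norm [-0.0081 -0.003  -0.0041]
F in shelf [ 0.5 -0.1 -1.4]
417 0.0071570107632802984 [-0.00268651 -0.02976551 -0.00168889] [0.11508253 0.04735177 0.0171242 ]
```

>>> jog_arm:
  commands: "1 -0.0021 -0.0006 -0.0008 0 0 0; 1 -0.0021 -0.0006 -0.0008 0 0 0; 1 -0.0021 -0.0006 -0.0008 0 0 0; 1 -0.0021 -0.0006 -0.0008 0 0 0; 1 0 0 0 0 0 0"

```text
clock: 13.75
position: [0.5762, 0.1419, 0.054]
ee_rot: [-2.286, 1.696, -0.302]
force: [-0.2, -0.3, -1.4]
width: 0.647
```

```bash
python3 go.py .060 .000
```

```text
joints [-0.27  0.46 -0.09  2.15  0.33  0.19 -1.94] F [-0.2 -0.3 -1.4] w 0.647 tile in shelf mm [59.8  0.2  1.2] 
rot norm [ 2.7e-04  4.0e-05 -8.0e-05] 0.1 delta norm [ 0.0021  0.     -0.0036]
F in shelf [-0.7 -0.2 -1.2]
```

>>> jog_arm:
  commands: "1 -0.0015 -0.0004 -0.0006 0 0 0; 1 -0.0015 -0.0004 -0.0006 0 0 0; 1 -0.0015 -0.0004 -0.0006 0 0 0; 1 0 0 0 0 0 0; 1 0 0 0 0 0 0"

```text
clock: 14.25
position: [0.5759, 0.142, 0.0541]
ee_rot: [-2.284, 1.695, -0.303]
force: [4.2, 0.9, 1.8]
width: 0.647
```

```bash
python3 go.py .060 .000
```

```text
joints [-0.27  0.46 -0.09  2.15  0.33  0.19 -1.94] F [4.2 0.9 1.8] w 0.647 tile in shelf mm [59.6  0.3  1.4] 
rot norm [ 0.00014  0.00035 -0.0001 ] 0.14 delta norm [ 0.0029 -0.0002 -0.0039]
F in shelf [ 4.6 -0.3  0.2]
```

The tile touches the ledge (4.6 N up the slope). Now I'll lower it the last millimetre onto the shelf.

>>> jog_arm:
  commands: "1 0.0004 0.0001 -0.0012 0 0 0; 1 0.0004 0.0001 -0.0012 0 0 0; 1 0.0004 0.0001 -0.0012 0 0 0; 1 0.0002 0 -0.0008 0 0 0; 1 0 0 0 0 0 0"

```text
clock: 14.75
position: [0.5763, 0.1421, 0.053]
ee_rot: [-2.284, 1.695, -0.303]
force: [4.5, 0.7, 3.7]
width: 0.645
```

```bash
python3 go.py .060 .000
```

```text
joints [-0.27  0.47 -0.09  2.15  0.33  0.19 -1.94] F [4.5 0.7 3.7] w 0.645 tile in shelf mm [59.6  0.3  0.1] 
rot norm [ 0.00013  0.00037 -0.00011] 0.15 delta norm [ 0.0016 -0.0007  0.    ]
F in shelf [ 5.5 -0.6  1.9]
```

>>> jog_arm:
  commands: "1 0.0001 0 -0.0008 0 0 0; 0.2 0 0 0 0 0 0; 0 0 0 0 0 0 0; -0.5 0 0 0 0 0 0; -1 0 0 0 0 0 0"
  force: 20

```text
clock: 15.25
position: [0.5739, 0.1411, 0.0511]
ee_rot: [-2.288, 1.698, -0.3]
force: [-0.1, -0.2, -0.7]
width: 0.779
```

>>> jog_arm:
  commands: "-1 0 0 0 0 0 0; -1 0 0 0 0 0 0; -1 0 0 0 0 0 0; -1 0 0 0 0 0 0; -1 0 0 0 0 0 0"

```text
clock: 15.75
position: [0.5754, 0.1417, 0.0519]
ee_rot: [-2.286, 1.696, -0.302]
force: [0.6, -0.2, 0.1]
width: 0.997
```

>>> jog_arm:
  commands: "-1 -0.011 -0.0033 0.031 0 0 0; -1 -0.022 -0.0066 0.063 0 0 0; -1 -0.044 -0.013 0.125 0 0 0; -1 -0.044 -0.013 0.125 0 0 0; -1 -0.044 -0.013 0.125 0 0 0"

```text
clock: 16.25
position: [0.5248, 0.1268, 0.1945]
ee_rot: [-2.286, 1.696, -0.302]
force: [1.1, 0.2, -0.3]
width: 0.998
```

>>> jog_arm:
  commands: "-1 -0.05 -0.15 0 0 0 0; -1 -0.05 -0.15 0 0 0 0; -1 -0.05 -0.15 0 0 0 0; -1 -0.05 -0.15 0 0 0 0; -1 0 0 0 0 0 0"

```text
clock: 16.75
position: [0.4636, -0.0593, 0.193]
ee_rot: [-2.281, 1.706, -0.305]
force: [0.4, 0.4, -0.2]
width: 1.001
```

Run:
```python
from cell import viewer,status
from h import *; from tgt import *
s=status.observe(); print(s["clock"],s["position"],s["width"])
d=viewer.get_image("side"); t=viewer.get_image("top")
for n,D in(("side",d),("top",t)):
    P=cloud(D); L=(P-O)@np.c_[X,Y,Z]
    w=(D["pixels"].min(-1)>110)&(abs(L[...,2]-.006)<.005)&(abs(L[...,1])<.05)&(L[...,0]>-.04)&(L[...,0]<.16); q=L[w]
    print(n,len(q),np.median(q[:,2]),cv2.minAreaRect(q[:,:2].astype(np.float32)*1000),np.linalg.lstsq(np.c_[q[:,:2],np.ones(len(q))],q[:,2],rcond=None)[0])
    c,s_=np.cos(np.radians(92.2)),np.sin(np.radians(92.2)); q=(P[...,:2]-[.5036,-.2249]); XX=q@[c,s_]; YY=q@[-s_,c]
    m=(D["pixels"].min(-1)>110)&(P[...,2]>.064)&(P[...,2]<.08)&(abs(YY)<.031)&(abs(XX)<.1)
    print(" stack z",np.median(P[m][:,2]),cv2.minAreaRect((np.c_[XX[m],YY[m]]*1000).astype(np.float32)))
A=cv2.resize(d["pixels"][140:350,180:390],(400,400),interpolation=3);B=cv2.resize(t["pixels"][130:300,150:400],(400,272),interpolation=3)
C=np.zeros((400,800,3),np.uint8);C[:,:400]=A;C[:272,400:]=B;cv2.imwrite("pics/end.png",C[:,:,::-1])
P=cloud(t)
for n,sl,lo,hi in(("mug",np.s_[140:185,262:305],.075,.1),("bottle",np.s_[160:195,195:230],.03,.13)):
    m=np.zeros(P.shape[:2],bool);m[sl]=1;m&=(P[...,2]>lo)&(P[...,2]<hi);print(n,np.median(P[m],0))
```

```text
16.75 [ 0.46364912 -0.05925879  0.19302639] 1.0006008292459507
side 1096 0.006482683799535196 ((61.645572662353516, 1.8103313446044922), (62.70987319946289, 119.06107330322266), 89.36457824707031) [ 0.00012557 -0.00675589  0.00647839]
 stack z 0.07297527610196813 ((7.853118896484375, -0.04440879821777344), (58.092567443847656, 113.29818725585938), 89.735107421875)
top 887 0.0061688313914545715 ((59.54247283935547, 0.8136310577392578), (60.135677337646484, 122.14175415039062), 89.6872787475586) [0.00098297 0.00495681 0.00610018]
 stack z 0.0721239207336731 ((0.7564430236816406, -0.10333251953125), (120.11590576171875, 60.195377349853516), 0.25470879673957825)
mug [ 0.7270099  -0.00913605  0.08385055]
bottle [0.67718395 0.18060745 0.07881085]
```

View pics/end.png

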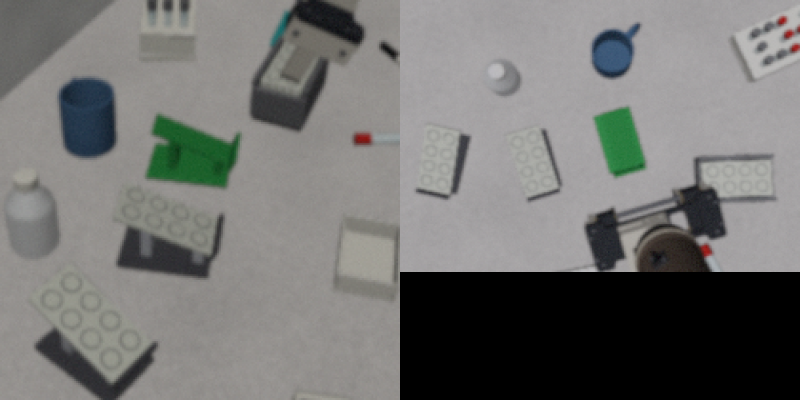

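The tile rests wells up on the empty stand (crop (535,163)): centre x 59.5 mm, y under 1 mm, parallel to the shelf, against the ledge. The two remaining tiles are centred in the dock, and the mug and bottle are unmoved. Handing in.

```bash
python3 -c "
from cell import arm; print(arm.sign_off())"
```

```text
the job is handed in; nothing more can be done
None
```

The top tile is now on the empty reading stand, wells up and against the ledge, and I handed the job in at about 17 s of the 51 s allowed. I pushed it out to about 42 mm of overhang (35%), pinched it across the overhanging part and lifted it level. Then I carried it over, touched it to the ledge at about 5 N, lowered it onto the shelf, let go and backed off.

**Last checks:**
- **Placed tile:** the top view puts its centre at about x = 59.5 mm and y = 0.8 mm in the shelf frame, within 1° of parallel. The side view reads 61.6 and 1.8 mm, but its edges are coarser. Contact with the ledge was also felt in the force reading.
- **Other tiles:** the two left in the dock are within about 1 mm of centre. The tile on the twin stand looks unmoved.
- **Mug and bottle:** both within about 2 mm of where they started, which is the camera's accuracy.

**Not confirmed:** the dock and tiles look the same from both ends, so the pictures could not show which end is +x. I slid the tile out over the +y end, the one facing the stands, because it had more free space.

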